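# Hang the electrode holder on the twin pins of its support stand

### The arm

A 6-joint arm with a two-finger parallel gripper is mounted at the origin on the work surface. World frame = base frame: x ahead of the robot, y to its left, z up, the work surface at z = 0. Lengths are in mm, angles in rad, forces in N, time in s.
With the tool pointing down it reaches from about 275 to 750 mm from the base axis. Payload 10.2 kg.
Tool frame: the origin (TCP) lies midway between the tips of the shut fingers; the grasp point (between the pads) lies 19 mm behind it; z points along the fingers, y is the direction in which the jaws open and shut (so a half turn about z gives the same grasp; the last joint's range is limited). The gripper opens to 85 mm and grips with 20 to 120 N. Pads are 22 mm wide; open, the fingers measure 114 mm over their backs; the gripper's body (76 mm by 85 mm) begins 54 mm behind the grasp point. The pads swing forward as they close: fully open they stand 13 mm farther back than shut.
Start: joints at [-1.47, 0.313, 1.498, -0, 1.331, -0.223], TCP at [167.027, -497.728, 231.294] pointing down, gripper open.
Joint ranges: [-2.94, 2.94], [-0.97, 2.17], [0.19, 2.56], [-1.23, 4.37], [0.02, 3.11], [-2.88, 2.88]. Speed limits (rad/s): [2.39, 2.39, 3.01, 3.14, 3.14, 3.14].

### API

Orientations are given as a unit quaternion [w, x, y, z].
In Python, from rig import ctrl gives the robot as it stands.
- The arm moves only by the tool carry_out, never from a script. Its argument "plan" is a list of rows, each a list of 3 entries, a list of its own where there are three numbers: the finger opening in mm, from 0 to 85.4, then the shift along the tool's x, y, z in mm, then the turn, a rotation vector about the tool's x, y, z in units of 6 degrees (1.0 is 6 degrees). In form: [[grip, [x, y, z], [ax, ay, az]], ...]. A call has 1 to 20 rows; each row shifts and turns the commanded pose from where the row before left it, along the tool's axes as they then stand; what a row does not reach is not made up. A row lasts 1/12 s, in which the tool goes at most 41.7 mm and 7.16 degrees, less where a joint would pass 70% of its speed; a pose out of reach is approached as far as the arm can. A call with a gripper value outside its range is refused whole. The fingers move at their own pace and stop on an object; "grip_force" is the grip in N (left out, the last holds). Time passes only in rows, so rows that do not move let the fingers close. It gives the time, the measured TCP pose, the force and the opening at its end, in the units of the state.
- ctrl.sense(): the state, without advancing time (a new reading comes with each control period).
- ctrl.capture(name): name is "scene" or "top" or "wrist"; returns a dict with "color" (400x640x3 uint8, blue, green, red), "range_z" (400x640 float32, mm along the optical axis (not along the pixel's ray), 0 where there is no reading), "fx", "fy", "cx", "cy" (pixels), "cam_to_world" (4x4, takes a point from camera to world coordinates); the wrist camera has in their place "tool_from_camera" (4x4, takes a point from camera to tool coordinates, whose origin is the TCP and whose axes are the flange's). Camera axes: x right, y up, looking along -z (the intrinsics and any distortion apply to the point x, -y, -z); pixel columns grow to the right and rows downward; lengths in mm; the calibration is good to about 2 mm. The wrist camera is an equidistant fisheye: a pixel r from the principal point sees the ray r / f radians off the axis. A picture is of the moment at which its call begins: read the wrist's pose just before it.
- ctrl.finish_job(): hands the job in, once; it reports no verdict.
The state is a dict: "time_s": time; "joints": joint angles; "dq": joint speeds; "tau": joint torques, N m; "eef_pos": TCP position; "ee_rot": TCP orientation; "force": force on the tool from outside, world axes, zero at the start; "wrist_torque": the same for the moment, N m; "grip_width": opening from 0.0 (shut) to 1.0 (fully open).
Only numpy, scipy, OpenCV 4.12 (cv2) and the standard library are available. Lean on these libraries where they do the work, as an engineer would, in place of code of your own. Each camera call takes 0.05 s, during which the arm holds its last target.

### The job

Hang the blue electrode holder on the support stand: bring both its keyholes over the two pin heads at once, flat against the rail, then press it down until it is fully home on both pins and the spring catch has snapped into it, and let go. Nobody has measured how high the rail is clamped, so go by feel and be gentle: a firm fingertip push (about 10 N) is plenty, pressing the holder on with more than twice that bends the pins, and the stand must not be knocked hard. Leave everything else on the bench where it is.

Things in the scene. Friction and masses are not known exactly. Their poses are not given: they have to be found in the camera images.
- holder_mid (a point): Blue steel electrode holder, 0.2-0.4 kg, standing upright at the start: 130 mm wide (x), 165 mm high (z up). Point: half-way up (82.5 mm above its underside), mid-width, 5 mm in front of its flat back face. y points out of the back face; two shelves reach 45 mm out of the front of the 130 x 105 x 5 mm back plate. Hung home, this point is 5.5 mm below the pins' axes.
- holder_tab (a point): Centre of the holder's grip tab on top of the back plate, 52.5 mm straight above the holder's mid point, same axes: 50 mm wide (x), 60 mm high (z), 10 mm thick (y): to be pinched across its thickness. The tab's and the plate's back faces are one plane.
- holder_keyholes (a point): Mid-way between the entry windows of the holder's two keyholes, on the plate's back face, 12.5 mm below and 5 mm behind the holder's mid point, same axes. Windows 19 x 19 mm, centred here at x = -40 and +40 mm. Above each a slot 9 mm wide, its closed top end 21 mm above this point. Between them a 14 x 14 mm opening for the catch, centred 12 mm above this point.
- stand: Heavy grey support stand, does not move. Origin on the bench right below the middle of the front face of its dark steel cross rail; z up, x along the rail, y from its front face to its back. Rail 120 mm long, 10 mm thick (y 0 to 10 mm), 56 mm high. Two headed pins stick out of its front face, towards -y, at x = -40 and +40 mm, 18 mm below its top edge. Holder and stand axes agree when hung.
- stand_foot (a point): Centre of the top of the stand's base plate (190 x 170 x 16 mm), 25 mm behind the stand's origin, same axes. The rail is clamped (tight) on the short rod here; rod top 187 mm above the bench. Pin axes 160 to 200 mm above the bench, set anew each time and not measured: look or feel. The rail's flat top edge is 18 mm above the pin axes; only the rod may be higher.
- catch (a joint): Spring catch: blunt brass plunger, 11 mm across, in the middle of the rail's front face, 6 mm below the pin axes. 0 m: out, 3.5 mm proud; up to 0.0045 m pressed in; 4 N plus 1 N/mm. The plate behind the pin heads presses it in; it snaps out into the plate's opening when the holder is home. It pushes the plate out and rubs on it, so the holder must be pressed down. Pins: shank 6 mm, flat head 16 mm, head back 6.5, front 10.5 mm off the rail.
- wash_bottle: white wash bottle with red cap, 64 mm across, 160 mm tall; stands upright, origin at the centre of its underside. Bystander.
- reagent_bottle: clear bottle with black cap, 66 mm across, 150 mm tall; stands upright, origin at the centre of its underside. Bystander.
- beaker: clear glass beaker, 76 mm across, 95 mm tall; stands upright, origin at the centre of its underside. Bystander.
- buffer_green: small buffer jar with green cap, 36 mm across, 55 mm tall; stands upright, origin at the centre of its underside. Bystander.
- buffer_yellow: small buffer jar with yellow cap, 36 mm across, 55 mm tall; stands upright, origin at the centre of its underside. Bystander.
- dish: white dish, 90 mm across, 18 mm tall; stands upright, origin at the centre of its underside. Bystander.
- tub: white plastic tub, 150 mm across, 110 mm tall; stands upright, origin at the centre of its underside. Bystander.

How it is judged (in metres and radians):
On the way:
1. the holder's keyholes are over both pin heads: its plate is behind the heads, level and square to the rail, and presses the catch in (value of joint catch above 0.001 m and y of holder_mid in the frame of stand between -0.0075 and -0.003 m and x of holder_mid in the frame of stand between -0.005 and 0.005 m and angle between the x axis of holder_mid and the x axis of stand, either way round below 0.08 rad), for 0.1 s.
At the end, for the whole second after the job is handed in: the holder hangs at rest behind both pin heads: mid point 3 to 7.5 mm in front of the rail's face, within 4 mm of the rail's middle, 152 to 197 mm above the bench, square and upright within 0.08 rad, over 1 N of it borne by the stand, the catch sprung out (pressed under 0.8 mm) (y of holder_mid in the frame of stand between -0.0075 and -0.003 m and x of holder_mid in the frame of stand between -0.004 and 0.004 m and z of holder_mid in the frame of stand between 0.152 and 0.197 m and value of joint catch below 0.0008 m and angle between the x axis of holder_mid and the x axis of stand, either way round below 0.08 rad and angle between holder_mid's own z axis and vertical below 0.08 rad and contact force between holder and stand above 1 N and linear speed of holder below 0.01 m/s); the robot touches nothing.
It fails at once if the holder is pushed on the stand with more than 25 N (contact force between holder and stand above 25 N).
It fails at once if the robot itself knocks the stand with more than 35 N (contact force between any of the arm, the fingers and stand above 35 N).
It fails at once if another thing on the bench is shifted by more than 20 mm (distance of any of wash_bottle, reagent_bottle, beaker, buffer_green, buffer_yellow, dish, tub from where it was at the start of the episode above 0.02 m).
It also fails if it takes over 51 s, if anything falls off the work surface, if the arm or the gripper's body presses on something with over 40 N, if the wrist force passes 120 N, or if a joint passes its speed limit or range.

## Working session

There is one attempt and no reset: what is moved stays moved. The work goes in short steps, Python scripts to look and compute and a tool call to move; the robot and the scene stay as the last step left them, time stands still between calls to the robot, and variables do not carry over. Pictures are saved under pics/ and viewed, and the job is handed in when it is done.

Besides the shell and the picture viewer there is one more tool, called after "Request:" as name(argument=value, ...) on one line, values as JSON. carry_out: Moves the arm, as the interface text tells. Its arguments: {"type":"object","properties":{"plan":{"type":"array"},"grip_force":{"type":"number"}},"required":["plan"]}

```bash
mkdir -p pics; ls
python3 - <<'E'
from rig import ctrl
import cv2,numpy as np,pickle
print(ctrl.sense())
for n in ["scene","top","wrist"]:
    c=ctrl.capture(n); cv2.imwrite(f"pics/{n}0.png",c["color"]); pickle.dump(c,open(f"{n}0.pkl","wb"))
    print(n,{k:v for k,v in c.items() if k not in("color","range_z")})
E
```

```text
pics
{'time_s': 0.0, 'joints': array([-1.47037297e+00,  3.13457598e-01,  1.49842759e+00, -1.62717161e-05,
        1.33101849e+00, -2.23414879e-01]), 'dq': array([-0.00049455,  0.00042829,  0.00055199, -0.00160792,  0.00101545,
        0.00108967]), 'tau': array([-6.59196780e-05, -4.12264323e+01, -2.59745711e+01, -1.85056447e-04,
        4.10642795e-03, -6.31319210e-06]), 'eef_pos': array([ 167.00955007, -497.45480867,  230.73476905]), 'ee_rot': array([-6.54755545e-04,  9.86919190e-01,  1.61214397e-01,  3.23987289e-05]), 'force': array([-0.16253631, -0.69843248, -0.36688945]), 'wrist_torque': array([-0.05602025, -0.03180397, -0.01505529]), 'grip_width': 0.9968642934926434}
scene {'fx': 488.62827769419624, 'fy': 488.62827769419624, 'cx': 314.5031749552151, 'cy': 212.5600611760305, 'cam_to_world': array([[ 6.81194311e-01, -4.55311117e-01,  5.73294076e-01,
         1.25511963e+03],
       [ 7.31884846e-01,  4.42624704e-01, -5.18100322e-01,
        -6.69064473e+02],
       [-1.78572837e-02,  7.72512238e-01,  6.34748737e-01,
         9.23236125e+02],
       [ 0.00000000e+00,  0.00000000e+0
[... 284 characters left out ...]
2563065e-02,  1.25356983e-02,
         4.92196042e+00],
       [-6.94338828e-03,  2.21894999e-01,  9.75045844e-01,
         1.39564926e+03],
       [ 0.00000000e+00,  0.00000000e+00,  0.00000000e+00,
         1.00000000e+00]])}
wrist {'fx': 309.70691628693146, 'fy': 309.70691628693146, 'cx': 322.79000314484205, 'cy': 200.69508626067278, 'tool_from_camera': array([[-3.94079372e-04,  9.62044960e-01,  2.72890712e-01,
         6.99209566e+01],
       [ 9.99999898e-01,  4.38933239e-04, -1.03316735e-04,
        -2.05340370e-01],
       [-2.19176148e-04,  2.72890643e-01, -9.62045035e-01,
        -1.41879248e+02],
       [ 0.00000000e+00,  0.00000000e+00,  0.00000000e+00,
         1.00000000e+00]])}
```

View pics/scene0.png

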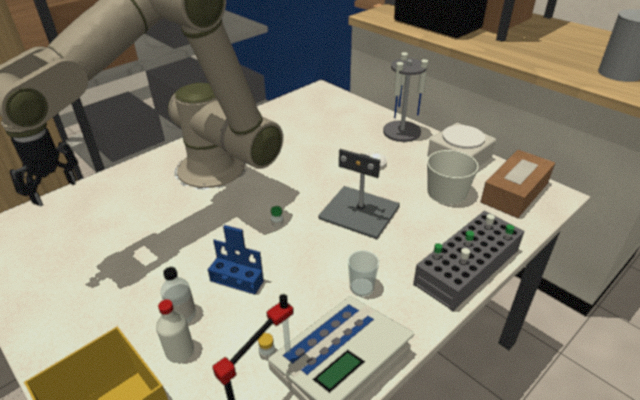

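View pics/top0.png

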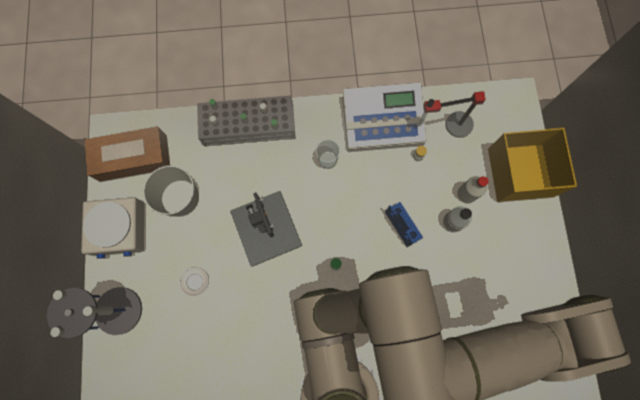

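View pics/wrist0.png

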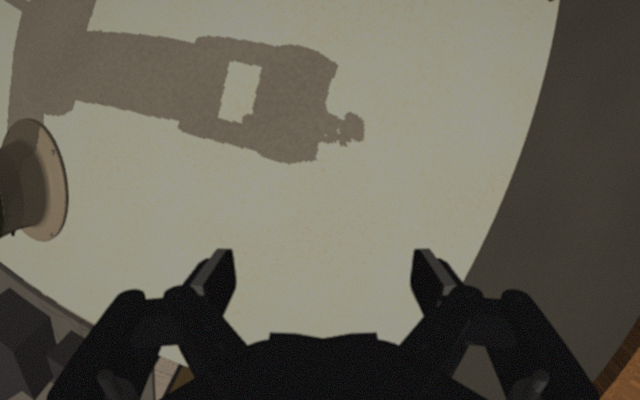

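```bash
cat > h.py <<'E'
import numpy as np,cv2,pickle
def cloud(c):
    d=c["range_z"]; v,u=np.mgrid[0:d.shape[0],0:d.shape[1]]
    P=np.stack([(u-c["cx"])/c["fx"]*d,-(v-c["cy"])/c["fy"]*d,-d],-1)
    M=c["cam_to_world"]; return P@M[:3,:3].T+M[:3,3]
def proj(c,p):
    M=c["cam_to_world"]; q=(np.asarray(p)-M[:3,3])@M[:3,:3]
    return np.stack([c["cx"]+c["fx"]*q[...,0]/-q[...,2],c["cy"]+c["fy"]*q[...,1]/q[...,2]],-1)
E
python3 - <<'E'
from h import *
for n in ["scene","top"]:
    c=pickle.load(open(n+"0.pkl","rb")); W=cloud(c); im=c["color"].astype(int)
    ok=c["range_z"]>0
    bl=(im[...,0]-im[...,2]>40)&ok&(np.abs(W[...,0]-450)<150)&(W[...,2]<250)
    if n=="scene":
        bl[:, :200]=0; bl[:,270:]=0; bl[:220]=0;bl[295:]=0
    else:
        bl[:,:375]=0;bl[:,430:]=0;bl[:195]=0;bl[250:]=0
    p=W[bl]; print(n,len(p),p.min(0),p.max(0))
    for lo,hi in [(0,60),(60,100),(100,125),(125,175)]:
        q=p[(p[:,2]>lo)&(p[:,2]<hi)]
        if len(q)>5:
            (a,b),s,ang=cv2.minAreaRect(q[:,:2].astype(np.float32)); print(lo,len(q),q.mean(0),(a,b),s,ang)
    # stand
    r=(slice(140,240),slice(310,405)) if n=="scene" else (slice(190,268),slice(228,305))
    w=W[r][ok[r]]; 
    for lo,hi in [(8,30),(30,120),(140,165),(165,180),(180,230)]:
        q=w[(w[:,2]>lo)&(w[:,2]<hi)]
        if len(q)>5:
            (a,b),s,ang=cv2.minAreaRect(q[:,:2].astype(np.float32)); print("st",lo,len(q),q.mean(0),(a,b),s,ang)
    cv2.imwrite(f"pics/{n}_h.png",cv2.resize(c["color"][(slice(215,300),slice(195,280)) if n=="scene" else (slice(190,260),slice(365,435))],None,fx=7,fy=7,interpolation=2))
    cv2.imwrite(f"pics/{n}_s.png",cv2.resize(c["color"][r],None,fx=6,fy=6,interpolation=2))
E
```

```text
scene 1965 [ 418.01284753 -293.61842904   -3.48488328] [ 554.05005127 -197.85117662  168.70135332]
0 1258 [ 486.34463916 -245.49489459   31.91129426] (483.9489440917969, -245.7415008544922) (130.99082946777344, 51.28868865966797) 26.075563430786133
60 307 [ 476.10916597 -225.53176246   81.73058826] (475.9700622558594, -226.7149200439453) (123.21615600585938, 9.845502853393555) 24.937843322753906
100 139 [ 476.77491863 -229.34963137  111.41950702] (475.59674072265625, -229.11680603027344) (123.18355560302734, 11.70235824584961) 25.77424430847168
125 221 [ 478.10067261 -229.55345179  147.3146159 ] (476.67120361328125, -228.77041625976562) (48.25591278076172, 12.226717948913574) 19.10755157470703
st 8 2421 [513.0580991  183.86186625  13.81512658] (475.650146484375, 283.3931884765625) (195.49252319335938, 402.1548767089844) 19.72249412536621
st 30 122 [512.18514086 185.78257046  75.6611777 ] (512.4204711914062, 185.32479858398438) (13.785663604736328, 12.268787384033203) 40.995338439941406
st 140 76 [520.48616842 158.04244555 161.83570997] (519.5897827148438, 156.8212432861328) (119.2357
[... 772 characters left out ...]
  164.95505611] (473.75067138671875, -223.495849609375) (48.625064849853516, 9.72496509552002) 25.052839279174805
st 8 2832 [503.9139404  181.59169811  16.15731647] (511.80224609375, 178.8892822265625) (221.0426788330078, 217.28826904296875) 4.294172763824463
st 30 31 [504.7270449  190.30520944  74.7219663 ] (505.4161071777344, 190.4442596435547) (5.433837890625, 13.164920806884766) 37.712646484375
st 165 32 [507.59511398 172.47782401 173.43181137] (500.9171142578125, 177.92514038085938) (96.6336669921875, 44.004905700683594) 17.49803352355957
st 180 431 [515.17837457 174.8043494  203.01745854] (512.8514404296875, 177.3016357421875) (119.57044982910156, 56.360321044921875) 17.644227981567383
```

View pics/scene_h.png

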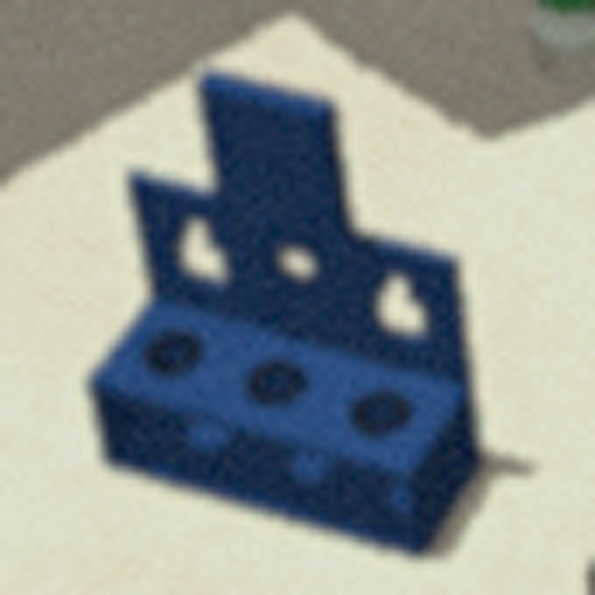

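View pics/scene_s.png

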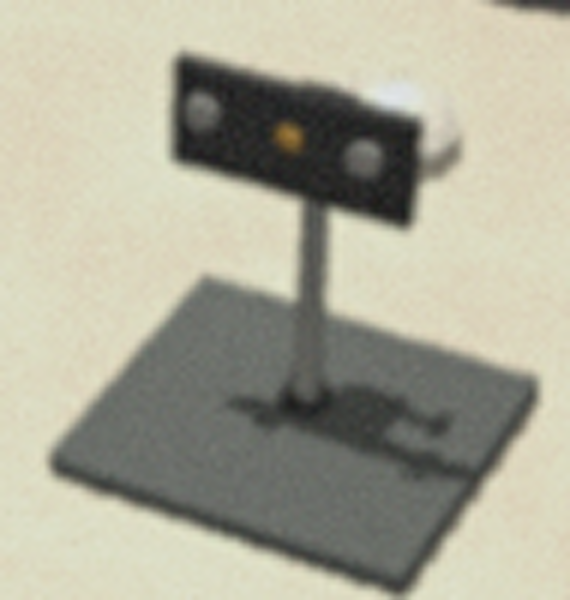

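View pics/top_s.png

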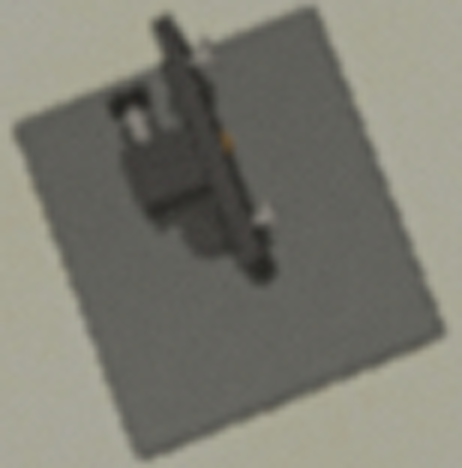

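Run:
```python
from h import *
s=pickle.load(open("scene0.pkl","rb")); t=pickle.load(open("top0.pkl","rb"))
W=cloud(s); im=s["color"].astype(int)
# table height
p=W[300:340,100:150].reshape(-1,3); print("table",p.mean(0),p.std(0)); 
WT=cloud(t); p=WT[280:300,150:180].reshape(-1,3); print("table top",p.mean(0),p.std(0))
m=(W[...,2]>150)&(W[...,2]<230); m[:140]=0;m[240:]=0;m[:,:330]=0;m[:,385:]=0
p=W[m]; print(len(p))
# robust front plane
q=p[(p[:,2]<208)]
for _ in range(10):
    c=q.mean(0); u,S,vt=np.linalg.svd(q-c); n=vt[2]; d=(q-c)@n
    q=q[np.abs(d)<max(2*d.std(),1.5)]
print("plane n",n,"yaw",np.degrees(np.arctan2(n[0],-n[1])),np.degrees(np.arctan2(-n[0],n[1])),c,len(q),d.std())
print("z range",np.percentile(q[:,2],[0,2,50,98,100]))
yaw=np.arctan2(-n[0]*np.sign(n[1]),abs(n[1])); ex=np.array([np.cos(yaw),np.sin(yaw)])
a=q[:,:2]@ex; print("along",a.min(),a.max()); mid=(a.min()+a.max())/2; nn=np.array([-ex[1],ex[0]]); print("mid",ex*mid+nn*np.median(q[:,:2]@nn))
# base plate yaw: scene & top via mask height 8..24
for c,Wc,r in((s,W,(slice(180,240),slice(310,405))),(t,WT,(slice(190,268),slice(228,305)))):
    g=cv2.cvtColor(c["color"],7-1)[r]; z=Wc[r]
    mm=(z[...,2]>9)&(z[...,2]<24)&(g<125)
    k=z[mm]; r_=cv2.minAreaRect(k[:,:2].astype(np.float32)); print("base",r_,k[:,2].mean())
# blobs in scene: pins and catch
g=cv2.cvtColor(s["color"],6).astype(float)
sub=s["color"][140:182,335:385].astype(int)
np.set_printoptions(linewidth=250)
print(g[150:172,336:382].astype(int))
```

```text
table [ 413.17460234 -512.51203688   16.01544725] [74.04984292 33.40335518 62.12038959]
table top [350.48416832 501.71900979   5.14056219] [18.08588259 39.02430562 80.49353619]
800
plane n [-0.29902196  0.954237    0.00419693] yaw -162.60097263759573 17.399027362404272 [521.40208987 158.42949102 183.30235363] 478 1.5161857520833153
z range [157.69488396 159.91196892 182.66678845 207.30425387 207.93605733]
along 483.0819875327814 603.4214284814426
mid [519.77902931 158.03033875]
base ((515.3594970703125, 176.4810791015625), (187.2066192626953, 174.78778076171875), 17.14594841003418) 13.861905309175862
base ((511.48223876953125, 184.712158203125), (190.13111877441406, 169.96478271484375), 17.664875030517578) 16.16806149824337
[[218 213 177 ... 214 213 217]
 [220 206 172 ... 214 214 215]
 [216 209 169 ... 213 216 215]
 ...
 [218 220 218 ...  80 121 148]
 [218 217 220 ... 100 154 191]
 [219 219 218 ... 125 192 212]]
```

Request:
carry_out(plan=[[85,[36,-15,-4],[0,0,0]],[85,[36,-15,-4],[0,0,0]],[85,[36,-15,-4],[0,0,0]],[85,[36,-15,-4],[0,0,0]],[85,[36,-15,-4],[0,0,0]],[85,[36,-15,-4],[0,0,0]],[85,[36,-15,-4],[0,0,0]],[85,[36,-15,-4],[0,0,0]],[85,[36,-15,-4],[0,0,0]],[85,[36,-15,-4],[0,0,0]],[85,[18,-10,0],[0,0,-0.6]],[85,[0,0,0],[0,0,-0.57]],[85,[0,0,0],[0,0,0]],[85,[0,0,0],[0,0,0]]])

```text
time_s: 1.32
eef_pos: [474.3, -225.8, 271.0]
ee_rot: [-0.0, 0.975, 0.221, -0.0]
force: [0.2, 0.1, -0.1]
grip_width: 0.994
```

```bash
cat >> h.py <<'E'
from scipy.spatial.transform import Rotation as R
def snapw(tag):
    from rig import ctrl
    s=ctrl.sense(); c=ctrl.capture("wrist"); c["s"]=s
    T=np.eye(4); q=s["ee_rot"]; T[:3,:3]=R.from_quat([q[1],q[2],q[3],q[0]]).as_matrix(); T[:3,3]=s["eef_pos"]
    c["T"]=T; c["cam_to_world"]=T@c["tool_from_camera"]
    cv2.imwrite(f"pics/{tag}.png",c["color"]); pickle.dump(c,open(tag+".pkl","wb")); return c
def wrays(c,uv):
    uv=np.asarray(uv,float); x=(uv[...,0]-c["cx"])/c["fx"]; y=(uv[...,1]-c["cy"])/c["fy"]
    r=np.hypot(x,y); k=np.where(r>1e-9,np.sin(r)/np.maximum(r,1e-9),1)
    d=np.stack([x*k,-y*k,-np.cos(r)],-1); return d@c["cam_to_world"][:3,:3].T
def wproj(c,p):
    M=c["cam_to_world"]; q=(np.asarray(p,float)-M[:3,3])@M[:3,:3]; X=q[...,0];Y=-q[...,1];Z=-q[...,2]
    h=np.hypot(X,Y); th=np.arctan2(h,Z); return np.stack([c["cx"]+c["fx"]*th*X/h,c["cy"]+c["fy"]*th*Y/h],-1)
def wcloud(c):
    v,u=np.mgrid[0:400,0:640]; d=wrays(c,np.stack([u,v],-1)); M=c["cam_to_world"]
    ax=-M[:3,2]; return M[:3,3]+d*(c["range_z"]/np.maximum(d@ax,1e-3))[...,None]
E
python3 - <<'E'
from h import *
c=snapw("w1"); print(c["s"]["eef_pos"],c["s"]["ee_rot"],c["s"]["force"],c["s"]["time_s"],c["s"]["joints"])
W=wcloud(c); im=c["color"].astype(int); bl=(im[...,0]-im[...,2]>40)&(c["range_z"]>0)
p=W[bl]
for lo,hi in [(-5,20),(35,70),(95,115),(155,175)]:
    q=p[(p[:,2]>lo)&(p[:,2]<hi)]
    if len(q)>5: print(lo,len(q),q.mean(0),cv2.minAreaRect(q[:,:2].astype(np.float32)))
E
```

```text
[ 474.32253972 -225.78416214  271.01474056] [-1.97194175e-04  9.75383062e-01  2.20517085e-01 -2.43765500e-04] [ 0.23590455  0.1075248  -0.05922105] 1.3167 [-6.67449058e-01  2.88083324e-01  1.42712458e+00 -1.31848048e-04
  1.42699811e+00  4.58677032e-01]
-5 283 [ 481.05222233 -248.19903226    3.12799274] ((478.095458984375, -250.0816192626953), (109.14006805419922, 14.650835037231445), 25.85108757019043)
35 2895 [ 505.43049025 -248.19769024   44.55456124] ((602.5887451171875, -254.38426208496094), (100.58686065673828, 364.309814453125), 85.14958190917969)
95 180 [ 492.54450151 -213.43987418  104.3269067 ] ((473.99871826171875, -224.7017822265625), (127.65482330322266, 8.023180961608887), 25.243972778320312)
155 544 [ 474.4790209  -224.38046803  164.09975075] ((474.4233093261719, -224.4033203125), (50.067054748535156, 7.7080559730529785), 25.310894012451172)
```

View pics/w1.png

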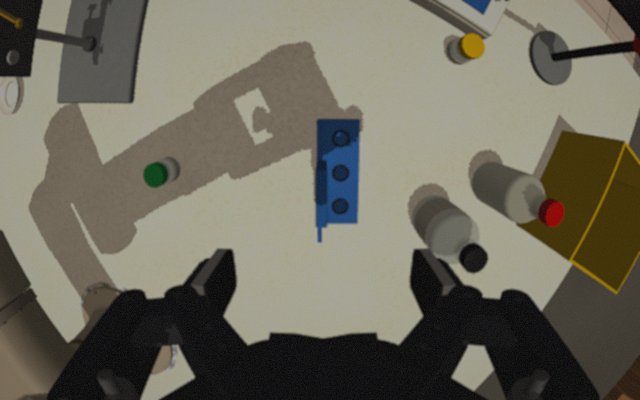

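Request:
carry_out(plan=[[85,[0.7,-1.2,36],[0,0,0]],[85,[0,0,38],[0,0,0]],[85,[0,0,35],[0,0,0]],[85,[0,0,25],[0,0,0]],[85,[0,0,15],[0,0,0]],[85,[0,0,6],[0,0,0]],[30,[0,0,0],[0,0,0]],[30,[0,0,0],[0,0,0]],[30,[0,0,0],[0,0,0]],[20,[0,0,0],[0,0,0]],[20,[0,0,0],[0,0,0]]], grip_force=30)

```text
time_s: 2.28
eef_pos: [474.9, -224.6, 117.2]
ee_rot: [0.001, 0.975, 0.221, 0.001]
force: [0.7, 0.1, 1.0]
grip_width: 0.29
```

Run:
```python
from h import *
from rig import ctrl
c=snapw("w2"); s=c["s"];print(s["eef_pos"],s["force"],s["time_s"],s["grip_width"])
```

```text
[ 474.88803554 -224.6413614   117.17224924] [0.74762832 0.12100301 0.98310869] 2.2833 0.29029089429201094
```

View pics/w2.png

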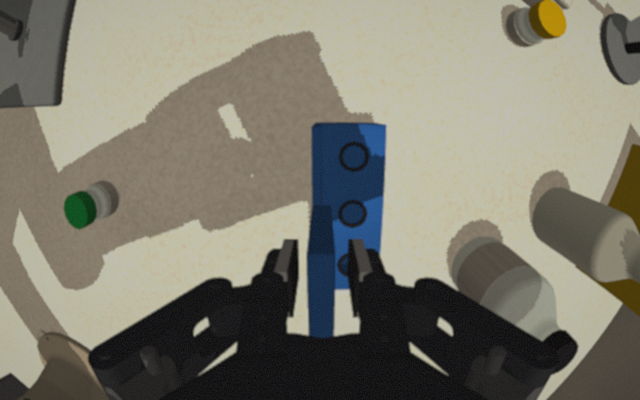

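Request:
carry_out(plan=[[12,[0,0,0],[0,0,0]],[12,[0,0,0],[0,0,0]],[2,[0,0,0],[0,0,0]],[0,[0,0,0],[0,0,0]],[0,[0,0,0],[0,0,0]],[0,[0,0,0],[0,0,0]]], grip_force=60)

```text
time_s: 2.83
eef_pos: [474.6, -224.3, 116.5]
ee_rot: [-0.0, 0.975, 0.221, 0.0]
force: [-1.4, 1.9, 4.8]
grip_width: 0.113
```

Run:
```python
from h import *
from rig import ctrl
c=snapw("w3"); s=c["s"];print(s["eef_pos"],s["ee_rot"],s["force"],s["wrist_torque"],s["time_s"],s["grip_width"])
```

```text
[ 474.58800476 -224.26270887  116.50531383] [-8.91955073e-05  9.75190819e-01  2.21365891e-01  1.36855475e-05] [-1.42678009  1.94580385  4.84717397] [ 0.43726931  0.26954464 -0.00404373] 2.8333 0.11340184367601382
```

View pics/w3.png

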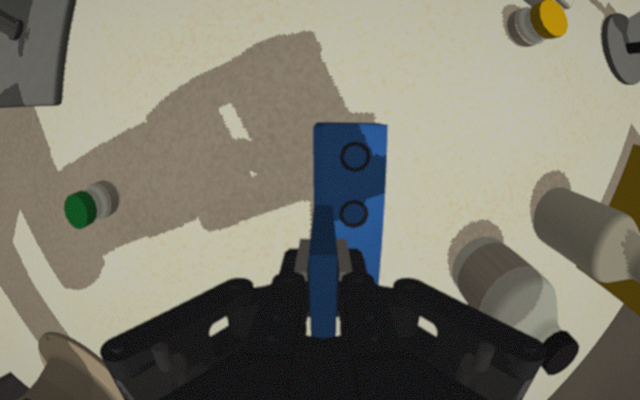

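Request:
carry_out(plan=[[0,[0,0,-8],[0,0,0]],[0,[0,0,-25],[0,0,0]],[0,[0,0,-35],[0,0,0]],[0,[0,0,-35],[0,0,0]],[0,[0,0,-25],[0,0,0]],[0,[10,-12,-10],[0,0,0]],[0,[16,-21,0],[0,0,0]],[0,[18,-24,0],[0,0,0]],[0,[18,-24,0],[0,0,0]],[0,[18,-24,0],[0,0,0]],[0,[18,-24,0],[0,0,0]],[0,[18,-24,0],[0,0,0]],[0,[18,-24,0],[0,0,0]],[0,[18,-24,0],[0,0,0]],[0,[18,-24,0],[0,0,0.5]],[0,[16,-19,0],[0,0,0.5]],[0,[10,-12,0],[0,0,0.33]],[0,[0,0,0],[0,0,0]],[0,[0,0,0],[0,0,0]],[0,[0,0,0],[0,0,0]]], grip_force=60)

```text
time_s: 4.55
eef_pos: [543.5, 89.6, 254.1]
ee_rot: [0.0, 0.988, 0.153, -0.0]
force: [-0.4, 0.4, -4.3]
grip_width: 0.109
```

Run:
```python
from h import *
from rig import ctrl
c=snapw("w4"); s=c["s"];print(s["eef_pos"],s["ee_rot"],s["force"],s["wrist_torque"],s["time_s"],s["grip_width"],s["joints"])
c=ctrl.capture("scene"); cv2.imwrite("pics/scene4.png",c["color"]); pickle.dump(c,open("scene4.pkl","wb"))
cv2.imwrite("pics/scene4z.png",cv2.resize(c["color"][110:250,290:430],None,fx=4,fy=4,interpolation=2))
```

```text
[543.47252295  89.56234334 254.08056939] [ 1.62850482e-04  9.88217059e-01  1.53058360e-01 -3.95478809e-04] [-0.43551517  0.44438518 -4.34777712] [0.03379495 0.03652678 0.02002283] 4.55 0.10909823267169988 [-4.91922794e-02  3.55567001e-01  1.37920634e+00 -4.84821323e-04
  1.40752845e+00  1.21435827e+00]
```

View pics/w4.png

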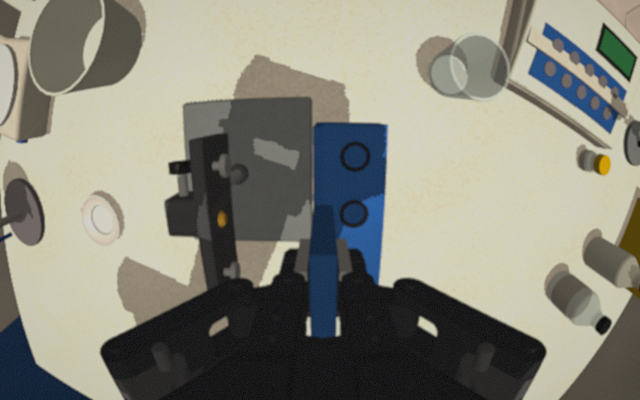

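View pics/scene4z.png

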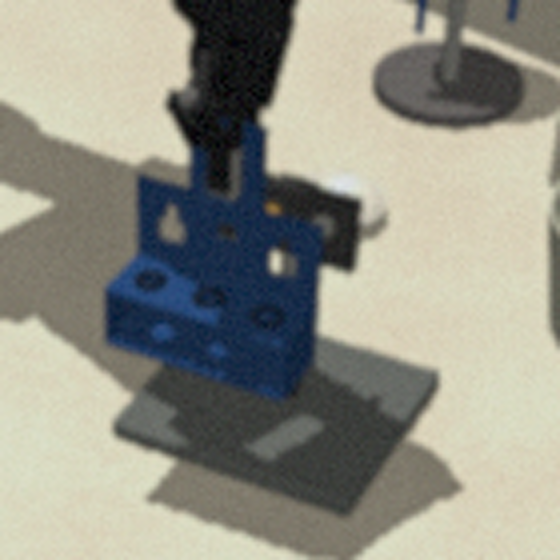

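Run:
```python
from h import *
c=pickle.load(open("w4.pkl","rb")); W=wcloud(c); im=c["color"].astype(int)
yaw=2*np.arctan2(.1530,.9882); print("tool yaw",np.degrees(yaw))
r=(slice(125,300),slice(160,260))
P=W[r].reshape(-1,3); ok=(c["range_z"][r].ravel()>0); P=P[ok]
hist,e=np.histogram(P[:,2],bins=np.arange(150,240,2)); print(list(zip(e[:-1].astype(int),hist)))
ztop=e[hist.argmax()]+1
q=P[(np.abs(P[:,2]-ztop)<4)]
print("top",np.median(q[:,2]),cv2.minAreaRect(q[:,:2].astype(np.float32)),len(q))
# holder: blue, tab top, plate top, shelf
bl=(im[...,0]-im[...,2]>30)&(c["range_z"]>0)
p=W[bl]; p=p[np.linalg.norm(p[:,:2]-[545,85],axis=1)<90]
h2,e2=np.histogram(p[:,2],bins=np.arange(130,320,3)); print([(int(a),int(b)) for a,b in zip(e2,h2) if b>20])
cv2.imwrite("pics/w4z.png",cv2.resize(c["color"][120:320,150:400],None,fx=3,fy=3,interpolation=2))
d=c["range_z"][120:320,150:400]; cv2.imwrite("pics/w4d.png",cv2.resize(np.clip((d-100)/1.3,0,255).astype(np.uint8),None,fx=3,fy=3,interpolation=0))
```

```text
tool yaw 17.602101542737174
[(np.int64(150), np.int64(0)), (np.int64(152), np.int64(0)), (np.int64(154), np.int64(0)), (np.int64(156), np.int64(0)), (np.int64(158), np.int64(2)), (np.int64(160), np.int64(58)), (np.int64(162), np.int64(76)), (np.int64(164), np.int64(87)), (np.int64(166), np.int64(84)), (np.int64(168), np.int64(78)), (np.int64(170), np.int64(85)), (np.int64(172), np.int64(101)), (np.int64(174), np.int64(95)), (np.int64(176), np.int64(83)), (np.int64(178), np.int64(125)), (np.int64(180), np.int64(165)), (np.int64(182), np.int64(254)), (np.int64(184), np.int64(155)), (np.int64(186), np.int64(210)), (np.int64(188), np.int64(245)), (np.int64(190), np.int64(161)), (np.int64(192), np.int64(637)), (np.int64(194), np.int64(776)), (np.int64(196), np.int64(188)), (np.int64(198), np.int64(257)), (np.int64(200), np.int64(236)), (np.int64(202), np.int64(231)), (np.int64(204), np.int64(230)), (np.int64(206), np.int64(174)), (np.int64(208), np.int64(139)), (np.int64(210), np.int64(180)), (np.int64(212), np.int64(278)), (np.int64(214), np.int64(1771)), (np.int64(216), np.int64(137)), (np.int64(218), np.int64(0)), (np.int64(220), np.int64(0)), (np.int64(222), np.int64(0)), (np.int64(224), np.int64(0)), (np.int64(226), np.int64(0)), (np.int64(228), np.int64(0)), (np.int64(230), np.int64(0)), (np.int64(232), np.int64(0)), (np.int64(234), np.int64(0)), (np.int64(236), np.int64(0))]
top 214.96969394390575 ((525.0072021484375, 166.5465087890625), (105.83545684814453, 11.465299606323242), 17.78716278076172) 2278
[(139, 677), (142, 22), (178, 692), (181, 5612), (238, 77), (241, 613), (244, 29), (247, 42), (250, 24), (253, 31), (256, 47), (259, 45), (262, 59), (265, 48), (268, 43), (271, 63), (274, 51), (277, 74), (280, 56), (283, 78), (286, 69), (289, 87), (292, 89), (295, 91), (298, 311), (301, 1973)]
```

View pics/w4z.png

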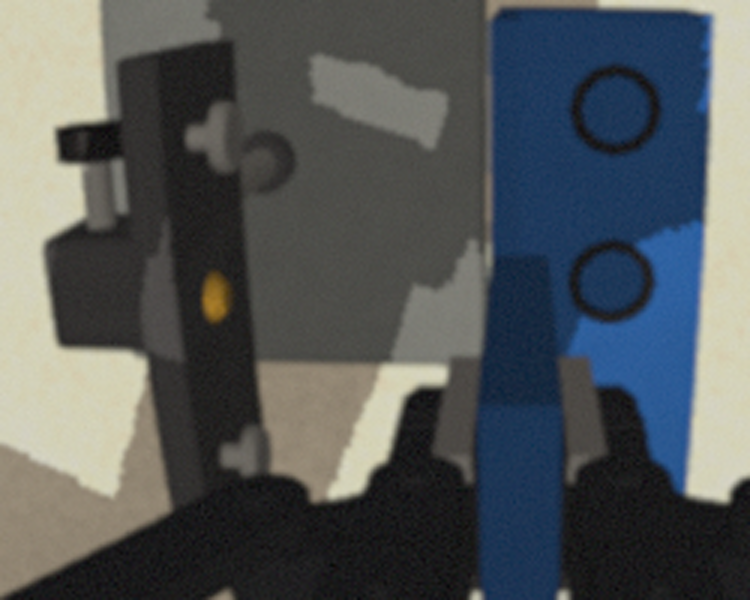

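View pics/w4d.png

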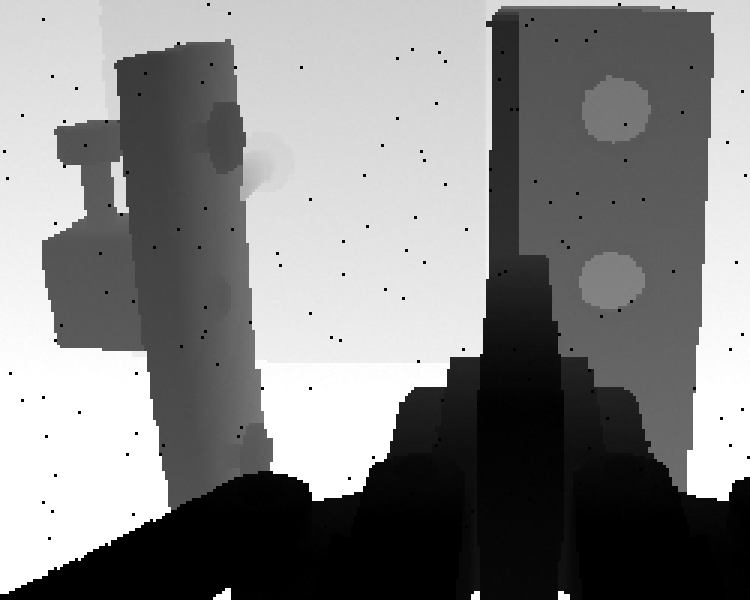

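```bash
cat > st.py <<'E'
from h import *
def stand(c,rect=(125,300,160,260),zt=215):
    W=wcloud(c); r=(slice(rect[0],rect[1]),slice(rect[2],rect[3]))
    P=W[r].reshape(-1,3)[c["range_z"][r].ravel()>0]
    q=P[np.abs(P[:,2]-zt)<3]; zt=np.median(q[:,2]); q=P[np.abs(P[:,2]-zt)<1.2]
    yaw=np.radians(17.6)
    for _ in range(4):
        ex=np.array([np.cos(yaw),np.sin(yaw)]); ey=np.array([-ex[1],ex[0]])
        f=P[(P[:,2]<zt-3)&(P[:,2]>zt-50)]; a=f[:,:2]@ex; b=f[:,:2]@ey
        if _==0: b0=np.percentile(q[:,:2]@ey,2)
        m=np.abs(b-b0)<3-0.5*_
        k=np.polyfit(a[m],b[m],1); b0=np.median(b[m]) ; yaw+=np.arctan(k[0])
    ex=np.array([np.cos(yaw),np.sin(yaw)]); ey=np.array([-ex[1],ex[0]])
    f=P[(P[:,2]<zt-3)&(P[:,2]>zt-50)];b=f[:,:2]@ey; m=np.abs(b-b0)<2; b0=np.median(b[m])
    A=np.c_[f[m,:2]@ex,f[m,2],np.ones(m.sum())]; print("plane fit",np.linalg.lstsq(A,b[m],rcond=None)[0][:2],m.sum())
    print("yaw",np.degrees(yaw),"ztop",zt,"front y",b0,"top y range",np.percentile(q[:,:2]@ey-b0,[1,99]))
    t=q[:,:2]@ex; print("top x range",t.min(),t.max(),np.percentile(t,[.5,99.5]))
    b=P[:,:2]@ey-b0; h=(b<-4)&(b>-14)&(P[:,2]>zt-45)&(P[:,2]<zt); H=P[h]; a=H[:,:2]@ex; 
    x0=t.max()-60
    for lo,hi in((-60,0),(0,60)):
        k=(a-x0>lo)&(a-x0<hi)
        if k.sum()>3:
            aa=a[k]-x0; print("head",k.sum(),"x",aa.min(),aa.max(),"z",H[k,2].min(),H[k,2].max(),"y",b[h][k].min(),b[h][k].max())
    cm=(b<-1.5)&(b>-5)&(np.abs(P[:,:2]@ex-x0)<9)&(P[:,2]<zt-12)
    if cm.sum()>3: cc=P[cm]; print("catch",cm.sum(),(cc[:,:2]@ex-x0).mean(),cc[:,2].min(),cc[:,2].max(),b[cm].min())
    return yaw,zt,b0,x0,ex,ey
E
python3 - <<'E'
from st import *
c=pickle.load(open("w4.pkl","rb")); yaw,zt,b0,x0,ex,ey=stand(c)
O=ex*x0+ey*b0; print("origin",O)
# holder in tool
W=wcloud(c); im=c["color"].astype(int); bl=(im[...,0]-im[...,2]>30)&(c["range_z"]>0)
T=c["T"]; p=W[bl]; p=p[np.linalg.norm(p[:,:2]-[545,85],axis=1)<90]; q=(p-T[:3,3])@T[:3,:3]
for n,lo,hi in(("tabtop",-51,-46),("platetop",8,14),("shelf",68,78),("low",108,118)):
    k=q[(q[:,2]>lo)&(q[:,2]<hi)]; print(n,np.median(k[:,2]),np.percentile(k[:,0],[0,1,99,100]),np.percentile(k[:,1],[0,1,50,99,100]),len(k),cv2.minAreaRect(k[:,:2].astype(np.float32))[2])
E
```

```text
plane fit [ 0.00024304 -0.0022226 ] 2659
yaw 17.476841373415972 ztop 215.00433404465656 front y -3.4526506343331174 top y range [-0.37489524  9.62167337]
top x range 497.8476559440696 603.2976169109586 [499.48145941 602.72525805]
head 165 x -45.24989498166036 -31.1188973873318 z 189.68511815225503 205.85113989342616 y -11.188250011013299 -4.0885594674704215
head 261 x 32.39868589194839 47.96995579892075 z 189.3104849630715 206.25957338140933 y -11.164566123691989 -4.0904720576939475
catch 72 0.7886508994866577 187.99339782367156 197.0918964431451 -3.8767062994379278
origin [519.25503958 159.87002597]
tabtop -47.66506364997402 [-12.97087483 -11.47842158  24.40707724  24.95366639] [-5.17569747 -4.95794608 -0.14428482  4.60212247 18.45149801] 2211 1.0548783540725708
platetop 12.17185311565081 [23.92912892 24.15287677 63.95232203 64.01851217] [-4.76524313 -4.64804345 -2.57177246  2.4167215   4.5198714 ] 705 82.74813842773438
shelf 72.24659328334396 [-59.14359289 -49.83835245  63.76181065  64.51039651] [-4.45587123e-02 -3.26072717e-02  2.66737768e+01  4.39410580e+01
  4.46576184e+01] 6321 0.09104011207818985
low 113.21403237185399 [-22.06516285 -21.27417191  43.82042191  45.35952986] [17.28343559 17.42073408 26.35273014 35.09475976 35.91488106] 703 0.11847570538520813
```

Request:
carry_out(plan=[[0,[-1.3,-8,5],[0,0,0]],[0,[0,-12,4.9],[0,0,0]],[0,[0,-12,0],[0,0,0]],[0,[0,-10,0],[0,0,0]],[0,[0,-7,0],[0,0,0]],[0,[0,-4,0],[0,0,0]],[0,[0,0,0],[0,0,0]],[0,[0,0,0],[0,0,0]],[0,[0,0,0],[0,0,0]],[0,[0,0,0],[0,0,0]]])

```text
time_s: 5.48
eef_pos: [526.6, 140.0, 244.4]
ee_rot: [0.0, 0.988, 0.153, 0.0]
force: [1.0, 0.4, -3.7]
grip_width: 0.11
```

```bash
cat > look.py <<'E'
import sys
from st import *
tag=sys.argv[1]; rect=tuple(map(int,sys.argv[2].split(",")))
c=snapw(tag); s=c["s"]; print(s["eef_pos"],s["ee_rot"],s["force"],s["wrist_torque"],s["time_s"])
cv2.imwrite(f"pics/{tag}z.png",cv2.resize(c["color"][120:320,200:400],None,fx=3,fy=3,interpolation=2))
yaw,zt,b0,x0,ex,ey=stand(c,rect)
T=c["T"]; print("tool yaw",np.degrees(np.arctan2(T[1,0],T[0,0])),"TCP in stand x,y,z-pin",T[:2,3]@ex-x0,T[:2,3]@ey-b0,T[2,3]-zt+18)
W=wcloud(c); im=c["color"].astype(int); bl=(im[...,0]-im[...,2]>30)&(c["range_z"]>0)
p=W[bl]; p=p[np.linalg.norm(p[:,:2]-T[:2,3],axis=1)<90]; q=(p-T[:3,3])@T[:3,:3]
for n,lo,hi in(("tabtop",-51,-46),("platetop",8,14),("shelf",68,78)):
    k=q[(q[:,2]>lo)&(q[:,2]<hi)]; print(n,np.median(k[:,2]),np.percentile(k[:,0],[0,1,99,100]),np.percentile(k[:,1],[0,1,50,99,100]),len(k))
E
python3 look.py w5 125,300,200,312
```

```text
[526.59476368 140.04262752 244.40362589] [4.79674836e-05 9.88281822e-01 1.52640225e-01 2.63934100e-05] [ 1.02878034  0.38278251 -3.72926921] [-0.03895574 -0.0198075  -0.0380251 ] 5.4833
plane fit [-0.00150338 -0.00185412] 780
yaw 17.75685498071101 ztop 215.09399086979377 front y -6.194044629054333 top y range [-0.09273182  9.78394243]
top x range 517.4393584489807 603.5186762901983 [519.48805064 602.92961345]
head 222 x 33.13716882448091 47.630235685434286 z 191.8774563510803 206.53606147532759 y -10.48083884273338 -4.016262860189365
catch 92 0.3010429714253857 13.745465782476856 196.75455677490504 -4.225388195182954
tool yaw 17.559925302676763 TCP in stand x,y,z-pin 0.6987083857491143 -21.0350000942841 47.30963502095176
tabtop -47.71870733714047 [-12.85616309 -11.34254282  24.43794611  24.97439966] [-5.12901394 -4.93631257 -0.14447853  4.50882457 18.45397023] 2188
platetop 12.165172125581622 [23.87135717 24.15548479 63.97679097 64.04434155] [-5.01210366 -4.7512358  -2.59580454  2.45433534  4.53201502] 736
shelf 72.2593436197658 [-60.89682041 -49.69613655  63.84138036  64.59368978] [-2.76367491e+00 -3.39264317e-02  2.67021009e+01  4.39609342e+01
  4.47455688e+01] 6293
```

View pics/w5z.png

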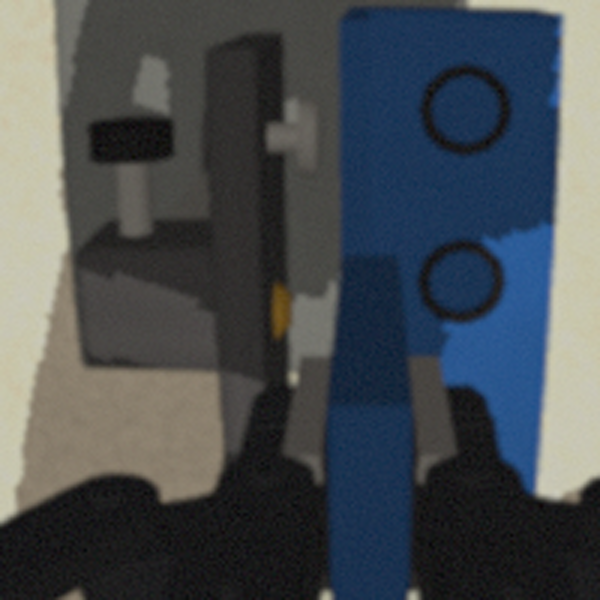

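Request:
carry_out(plan=[[0,[0,-2,0],[0,0,0]],[0,[0,-2,0],[0,0,0]],[0,[0,-1,0],[0,0,0]],[0,[0,-1,0],[0,0,0]],[0,[0,-0.5,0],[0,0,0]],[0,[0,0,0],[0,0,0]],[0,[0,0,0],[0,0,0]]])

```text
time_s: 6.12
eef_pos: [524.5, 146.6, 244.4]
ee_rot: [0.0, 0.988, 0.153, 0.0]
force: [0.1, -0.6, -3.2]
grip_width: 0.108
```

Request:
carry_out(plan=[[0,[0,-1,0],[0,0,0]],[0,[0,-1,0],[0,0,0]],[0,[0,0,0],[0,0,0]],[0,[0,0,0],[0,0,0]]])

```text
time_s: 6.45
eef_pos: [523.8, 148.6, 244.4]
ee_rot: [-0.0, 0.988, 0.153, -0.0]
force: [-0.3, -0.3, -3.2]
grip_width: 0.112
```

Request:
carry_out(plan=[[0,[0,-1,0],[0,0,0]],[0,[0,-1,0],[0,0,0]],[0,[0,-0.5,0],[0,0,0]],[0,[0,0,0],[0,0,0]],[0,[0,0,0],[0,0,0]]])

```text
time_s: 6.87
eef_pos: [523.1, 150.9, 244.4]
ee_rot: [0.0, 0.988, 0.153, 0.0]
force: [-0.1, -0.1, -4.2]
grip_width: 0.11
```

Request:
carry_out(plan=[[0,[0,-0.7,0],[0,0,0]],[0,[0,-0.5,0],[0,0,0]],[0,[0,0,0],[0,0,0]],[0,[0,0,0],[0,0,0]]])

```text
time_s: 7.2
eef_pos: [522.8, 151.9, 244.4]
ee_rot: [0.0, 0.988, 0.153, 0.0]
force: [0.4, -1.4, -4.1]
grip_width: 0.11
```

```bash
python3 look.py w6 125,300,200,325
```

```text
[522.78403117 151.92121247 244.40211275] [1.44176862e-04 9.88241163e-01 1.52903183e-01 7.17324350e-06] [ 0.43341361 -1.38935886 -4.0519437 ] [-0.22473126 -0.06852665 -0.00785212] 7.2Traceback (most recent call last):
  File "look.py", line 6, in <module>
    yaw,zt,b0,x0,ex,ey=stand(c,rect)
                       ~~~~~^^^^^^^^
  File "st.py", line 12, in stand
    k=np.polyfit(a[m],b[m],1); b0=np.median(b[m]) ; yaw+=np.arctan(k[0])
    raise TypeError("expected non-empty vector for x")
TypeError: expected non-empty vector for x
```

View pics/w6z.png

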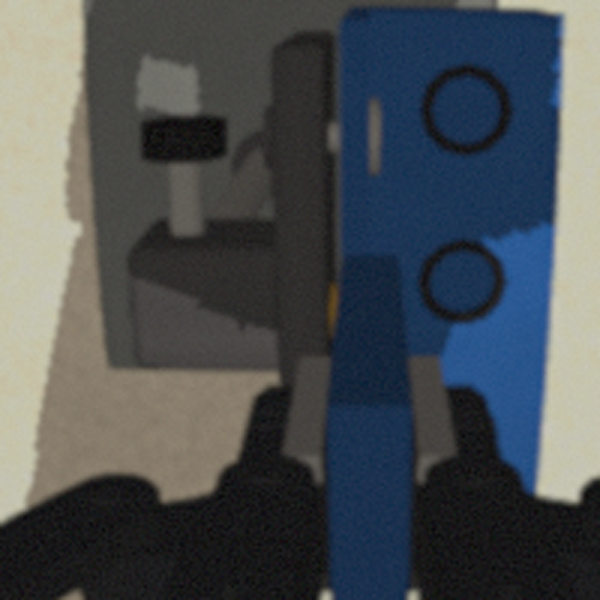

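Request:
carry_out(plan=[[0,[0,-0.5,0],[0,0,0]],[0,[0,-0.5,0],[0,0,0]],[0,[0,0,0],[0,0,0]],[0,[0,0,0],[0,0,0]]])

```text
time_s: 7.58
eef_pos: [522.6, 152.7, 244.4]
ee_rot: [0.0, 0.988, 0.153, 0.0]
force: [1.0, -4.1, -4.1]
grip_width: 0.106
```

Request:
carry_out(plan=[[0,[0,-0.5,0],[0,0,0]],[0,[0,-0.5,0],[0,0,0]],[0,[0,0,0],[0,0,0]],[0,[0,0,0],[0,0,0]]])

```text
time_s: 7.92
eef_pos: [522.2, 153.7, 244.4]
ee_rot: [0.0, 0.988, 0.153, 0.0]
force: [2.0, -5.9, -4.5]
grip_width: 0.105
```

Request:
carry_out(plan=[[0,[0,-0.4,0],[0,0,0]],[0,[0,-0.3,0],[0,0,0]],[0,[0,0,0],[0,0,0]],[0,[0,0,0],[0,0,0]]])

```text
time_s: 8.25
eef_pos: [522.1, 154.2, 244.5]
ee_rot: [0.001, 0.988, 0.153, 0.0]
force: [2.0, -5.1, -4.2]
grip_width: 0.112
```

Run:
```python
from h import *
c=snapw("w7"); cv2.imwrite("pics/w7z.png",cv2.resize(c["color"][120:320,200:400],None,fx=3,fy=3,interpolation=2)); print(c["s"]["eef_pos"],c["s"]["force"],c["s"]["wrist_torque"])
```

```text
[522.09755285 154.24234136 244.45104664] [ 1.95063159 -5.1333254  -4.15336554] [-1.28075358 -0.36374957  0.00173579]
```

View pics/w7z.png

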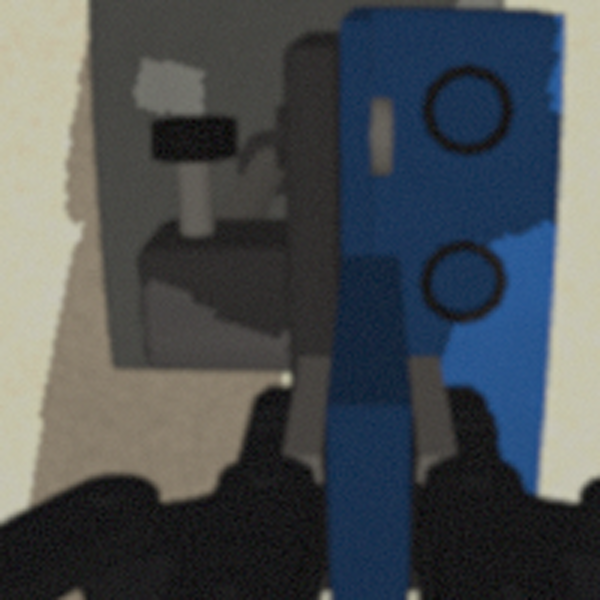

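Request:
carry_out(plan=[[0,[0,-0.4,0],[0,0,0]],[0,[0,-0.3,0],[0,0,0]],[0,[0,0,0],[0,0,0]],[0,[0,0,0],[0,0,0]],[0,[0,0,0],[0,0,0]]])

```text
time_s: 8.72
eef_pos: [521.9, 154.8, 244.4]
ee_rot: [0.001, 0.988, 0.153, 0.0]
force: [1.3, -5.4, -4.0]
grip_width: 0.109
```

```bash
cat > tilt.py <<'E'
import sys
from h import *
c=snapw(sys.argv[1]); s=c["s"]; print(s["eef_pos"],s["ee_rot"],s["force"],s["wrist_torque"],s["time_s"])
cs=[pickle.load(open("w5.pkl","rb")),c]
for c in cs:
    T=c["T"]; W=wcloud(c); im=c["color"].astype(int); bl=(im[...,0]-im[...,2]>30)&(c["range_z"]>0)
    q=(W[bl]-T[:3,3])@T[:3,:3]
    k=q[(q[:,2]>66)&(q[:,2]<80)&(q[:,1]>2)&(q[:,1]<42)&(q[:,0]>30)&(q[:,0]<62)]
    A=np.c_[k[:,:2],np.ones(len(k))]; co=np.linalg.lstsq(A,k[:,2],rcond=None)[0]
    f=q[(q[:,2]>-51)&(q[:,2]<-46)]; pt=q[(q[:,2]>9)&(q[:,2]<15)&(q[:,0]>28)]
    sh=q[(q[:,2]>66)&(q[:,2]<80)&(q[:,0]>30)&(q[:,0]<62)]
    print("shelf slope x,y deg",np.degrees(co[:2]),"z0",co[2],"| platetop back y",np.percentile(pt[:,1],2),np.median(pt[:,2]),"shelf front y",np.percentile(sh[:,1],99.5),"tab y",np.percentile(f[:,1],[1,97]))
z=c["color"][120:320,200:400]; cv2.imwrite(f"pics/{sys.argv[1]}z.png",cv2.resize(z,None,fx=3,fy=3,interpolation=2))
W=wcloud(c)[120:230,270:330].reshape(-1,3); k=W[np.abs(W[:,2]-215)<1.2]; ey=np.array([-.3007,.9537]); ex=np.array([.9537,.3007])
k=k[k[:,:2]@ex-c["T"][:2,3]@ex>28]
print("rail top y rel TCP (stand axes)",np.percentile(k[:,:2]@ey-c["T"][:2,3]@ey,[1,99]),len(k), "z",np.median(k[:,2]))
E
python3 tilt.py w8
```

```text
[521.90603827 154.77139864 244.43075072] [6.25186239e-04 9.88250403e-01 1.52842202e-01 1.09294513e-04] [ 1.31830081 -5.38393256 -4.03942716] [-1.38405175 -0.31983066  0.03321467] 8.7167
shelf slope x,y deg [-0.01539412  0.05949541] z0 72.20809943069277 | platetop back y -4.685329306299543 12.213380780436964 shelf front y 44.01601400098384 tab y [-4.93631257  4.26779379]
shelf slope x,y deg [-0.01720538 -0.20143096] z0 72.22132710982511 | platetop back y -4.680272403922301 12.26470677648873 shelf front y 44.77160223068574 tab y [-4.98442056  4.0811827 ]
rail top y rel TCP (stand axes) [ 5.65766812 15.65299795] 909 z 215.07091318411875
```

View pics/w8z.png

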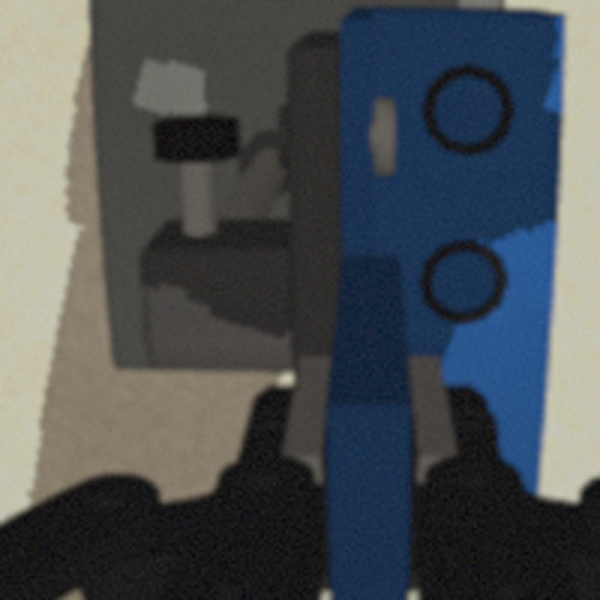

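Request:
carry_out(plan=[[0,[0,-0.3,0],[0,0,0]],[0,[0,-0.3,0],[0,0,0]],[0,[0,0,0],[0,0,0]],[0,[0,0,0],[0,0,0]],[0,[0,0,0],[0,0,0]]], grip_force=100)

```text
time_s: 9.18
eef_pos: [521.8, 155.3, 244.4]
ee_rot: [0.001, 0.988, 0.153, 0.0]
force: [2.0, -6.2, -5.1]
grip_width: 0.1
```

```bash
python3 tilt.py w9
```

```text
[521.76396507 155.25300228 244.36677095] [7.29543453e-04 9.88254971e-01 1.52812202e-01 1.05419604e-04] [ 1.95016522 -6.17990075 -5.05912447] [-1.47390167 -0.4762874   0.03385775] 9.1833
shelf slope x,y deg [-0.01539412  0.05949541] z0 72.20809943069277 | platetop back y -4.685329306299543 12.213380780436964 shelf front y 44.01601400098384 tab y [-4.93631257  4.26779379]
shelf slope x,y deg [ 0.09346424 -0.1987893 ] z0 72.1794377953408 | platetop back y -4.685215092062046 12.326489425577492 shelf front y 44.85811306966449 tab y [-4.99017259  4.07764325]
rail top y rel TCP (stand axes) [ 5.63509269 15.27438725] 836 z 215.07826968147555
```

Request:
carry_out(plan=[[0,[0,0,1],[0,0,0]],[0,[0,0,1],[0,0,0]],[0,[0,0,0],[0,0,0]],[0,[0,0,0],[0,0,0]]])

```text
time_s: 9.57
eef_pos: [522.0, 155.3, 243.0]
ee_rot: [0.001, 0.988, 0.153, 0.001]
force: [2.7, -8.2, -0.8]
grip_width: 0.103
```

Request:
carry_out(plan=[[0,[0,0,1],[0,0,0]],[0,[0,0,1],[0,0,0]],[0,[0,0,0],[0,0,0]],[0,[0,0,0],[0,0,0]]])

```text
time_s: 9.9
eef_pos: [522.1, 155.3, 241.1]
ee_rot: [0.001, 0.988, 0.153, 0.001]
force: [2.6, -6.6, -0.2]
grip_width: 0.108
```

Request:
carry_out(plan=[[0,[0,0,1],[0,0,0]],[0,[0,0,1],[0,0,0]],[0,[0,0,1],[0,0,0]],[0,[0,0,0],[0,0,0]],[0,[0,0,0],[0,0,0]]])

```text
time_s: 10.32
eef_pos: [522.2, 155.3, 238.1]
ee_rot: [0.001, 0.988, 0.153, 0.001]
force: [2.3, -6.3, -0.6]
grip_width: 0.103
```

```bash
python3 tilt.py w10
```

```text
[522.18683121 155.33595695 238.12346989] [7.32712305e-04 9.88255772e-01 1.52803121e-01 1.09450856e-03] [ 2.25178178 -6.28983565 -0.61400773] [-1.37808108 -0.5086539   0.00914116] 10.3167
shelf slope x,y deg [-0.01539412  0.05949541] z0 72.20809943069277 | platetop back y -4.685329306299543 12.213380780436964 shelf front y 44.01601400098384 tab y [-4.93631257  4.26779379]
shelf slope x,y deg [-0.08607367 -0.22522839] z0 72.32852122802993 | platetop back y -4.680901681748051 12.321105150376514 shelf front y 44.78937411241643 tab y [-5.01077823  4.08113448]
rail top y rel TCP (stand axes) [ 5.40350848 15.14850282] 930 z 215.09570291774554
```

View pics/w10z.png

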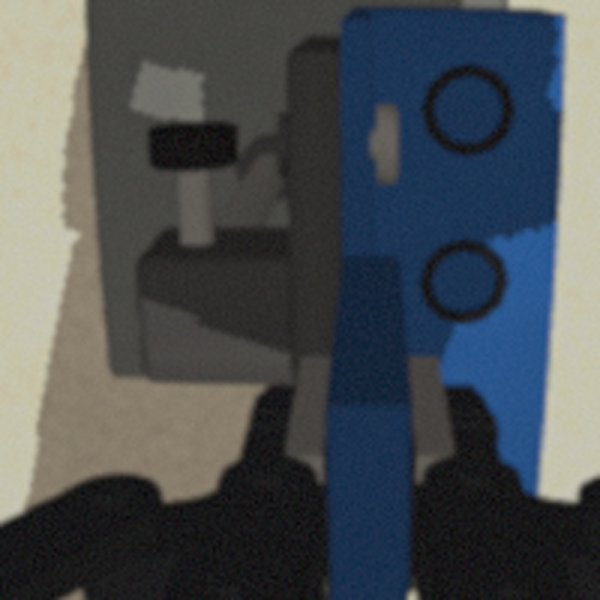

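Request:
carry_out(plan=[[0,[0,0,1],[0,0,0]],[0,[0,0,1],[0,0,0]],[0,[0,0,1],[0,0,0]],[0,[0,0,1],[0,0,0]],[0,[0,0,0],[0,0,0]]])

```text
time_s: 10.78
eef_pos: [522.2, 155.3, 234.1]
ee_rot: [0.001, 0.988, 0.153, 0.001]
force: [2.7, -6.0, -0.3]
grip_width: 0.106
```

Request:
carry_out(plan=[[0,[0,0,1],[0,0,0]],[0,[0,0,1],[0,0,0]],[0,[0,0,1],[0,0,0]],[0,[0,0,1],[0,0,0]],[0,[0,0,0],[0,0,0]]])

```text
time_s: 11.2
eef_pos: [522.0, 155.4, 229.5]
ee_rot: [0.0, 0.988, 0.153, 0.001]
force: [3.2, -5.0, -5.6]
grip_width: 0.103
```

Request:
carry_out(plan=[[0,[0,0,1],[0,0,0]],[0,[0,0,1],[0,0,0]],[0,[0,0,0],[0,0,0]],[0,[0,0,0],[0,0,0]]])

```text
time_s: 11.53
eef_pos: [522.0, 155.5, 227.8]
ee_rot: [0.0, 0.988, 0.153, 0.001]
force: [2.7, -6.0, -2.6]
grip_width: 0.106
```

Request:
carry_out(plan=[[0,[0,0,0.5],[0,0,0]],[0,[0,0,0.5],[0,0,0]],[0,[0,0,0],[0,0,0]],[0,[0,0,0],[0,0,0]]])

```text
time_s: 11.87
eef_pos: [522.1, 155.5, 227.1]
ee_rot: [0.0, 0.988, 0.153, 0.001]
force: [1.6, -5.5, -1.8]
grip_width: 0.109
```

Request:
carry_out(plan=[[0,[0,0,0.5],[0,0,0]],[0,[0,0,0],[0,0,0]],[0,[0,0,0],[0,0,0]]])

```text
time_s: 12.12
eef_pos: [522.1, 155.5, 226.6]
ee_rot: [0.0, 0.988, 0.153, 0.001]
force: [2.6, -5.7, -0.7]
grip_width: 0.104
```

```bash
python3 tilt.py w11
```

```text
[522.13559473 155.4814921  226.6189405 ] [4.40635737e-04 9.88274057e-01 1.52686624e-01 9.94651621e-04] [ 2.63571692 -5.72823522 -0.66647051] [-1.0922     -0.40875968 -0.08695244] 12.1167
shelf slope x,y deg [-0.01539412  0.05949541] z0 72.20809943069277 | platetop back y -4.685329306299543 12.213380780436964 shelf front y 44.01601400098384 tab y [-4.93631257  4.26779379]
shelf slope x,y deg [-0.0462879 -0.1636179] z0 72.24571550486766 | platetop back y -4.738485138578245 12.273398942826992 shelf front y 44.71209243630111 tab y [-4.95683767  4.13906809]
rail top y rel TCP (stand axes) [ 0.62663225 14.73972262] 1619 z 214.91183831821763
```

View pics/w11z.png

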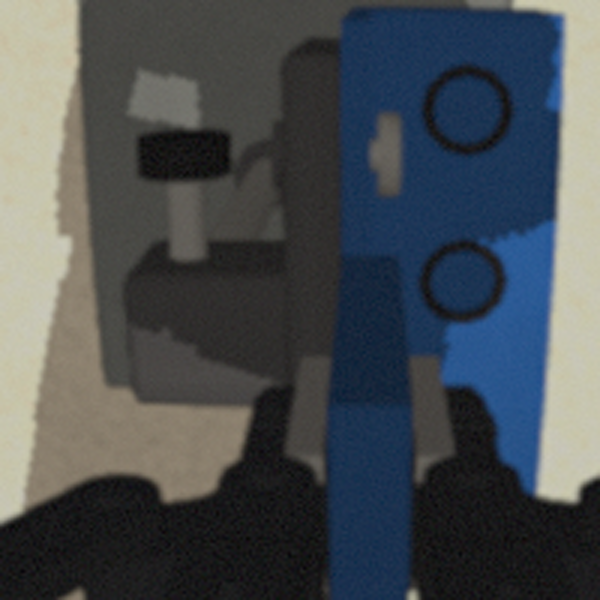

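Request:
carry_out(plan=[[0,[0,0,0.5],[0,0,0]],[0,[0,0,0],[0,0,0]],[0,[0,0,0],[0,0,0]]])

```text
time_s: 12.42
eef_pos: [522.2, 155.5, 226.3]
ee_rot: [0.0, 0.988, 0.153, 0.001]
force: [0.8, -7.4, 0.3]
grip_width: 0.106
```

Request:
carry_out(plan=[[0,[0,0,0.5],[0,0,0]],[0,[0,0,0],[0,0,0]],[0,[0,0,0],[0,0,0]]])

```text
time_s: 12.67
eef_pos: [522.2, 155.5, 226.2]
ee_rot: [0.0, 0.988, 0.153, 0.001]
force: [1.6, -6.3, 4.5]
grip_width: 0.104
```

Request:
carry_out(plan=[[0,[0,0,0.3],[0,0,0]],[0,[0,0,0],[0,0,0]],[0,[0,0,0],[0,0,0]]])

```text
time_s: 12.92
eef_pos: [522.2, 155.5, 226.2]
ee_rot: [0.0, 0.988, 0.153, 0.001]
force: [0.8, -7.0, 4.8]
grip_width: 0.105
```

```bash
python3 tilt.py w12
python3 - <<'E'
from rig import ctrl
import cv2,pickle
c=ctrl.capture("scene"); pickle.dump(c,open("scene12.pkl","wb"))
cv2.imwrite("pics/scene12z.png",cv2.resize(c["color"][110:220,310:420],None,fx=5,fy=5,interpolation=2))
E
```

```text
[522.21240533 155.52486739 226.15693561] [4.84614559e-04 9.88269649e-01 1.52711286e-01 1.45936532e-03] [ 0.84811656 -7.02727471  4.8396059 ] [-1.12326689 -0.01013062 -0.05140515] 12.9167
shelf slope x,y deg [-0.01539412  0.05949541] z0 72.20809943069277 | platetop back y -4.685329306299543 12.213380780436964 shelf front y 44.01601400098384 tab y [-4.93631257  4.26779379]
shelf slope x,y deg [-0.03762583 -0.07690134] z0 72.32456786988581 | platetop back y -5.036170237620543 12.353383876379903 shelf front y 44.72490696208051 tab y [-4.95086057  4.21732051]
rail top y rel TCP (stand axes) [ 0.62583054 14.81571721] 1448 z 214.8312679933582
```

View pics/scene12z.png

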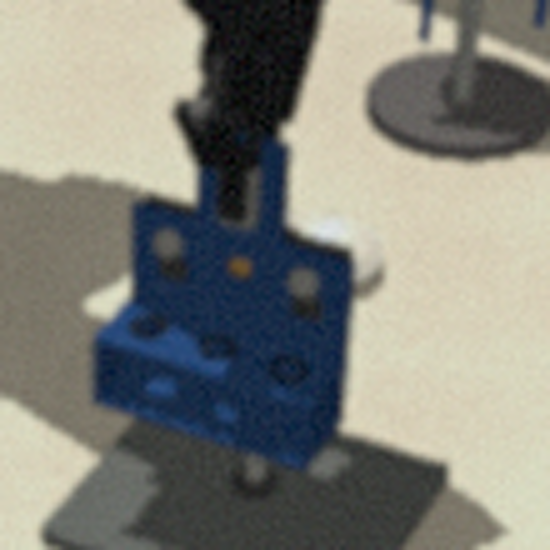

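Request:
carry_out(plan=[[0,[0,0.5,0.2],[0,0,0]],[0,[0,0.3,0],[0,0,0]],[0,[0,0,0],[0,0,0]],[0,[0,0,0],[0,0,0]]])

```text
time_s: 13.35
eef_pos: [522.3, 155.4, 226.1]
ee_rot: [-0.0, 0.988, 0.153, 0.001]
force: [0.0, -2.7, 5.8]
grip_width: 0.101
```

Request:
carry_out(plan=[[0,[0,0.4,0],[0,0,0]],[0,[0,0,-0.5],[0,0,0]],[0,[0,0,0],[0,0,0]],[0,[0,0,0],[0,0,0]]])

```text
time_s: 13.68
eef_pos: [522.2, 155.3, 226.1]
ee_rot: [-0.0, 0.988, 0.153, 0.001]
force: [-0.7, 0.2, 6.8]
grip_width: 0.103
```

Request:
carry_out(plan=[[14,[0,0,0],[0,0,0]],[18,[0,0,0],[0,0,0]],[26,[0,0,0],[0,0,0]],[40,[0,0,0],[0,0,0]],[40,[0,0,0],[0,0,0]],[40,[0,0,0],[0,0,0]]], grip_force=30)

```text
time_s: 14.18
eef_pos: [521.9, 154.8, 224.8]
ee_rot: [-0.0, 0.988, 0.153, -0.0]
force: [0.1, 0.3, -0.4]
grip_width: 0.471
```

```bash
python3 tilt.py w13
python3 - <<'E'
from rig import ctrl
import cv2,pickle
c=ctrl.capture("scene"); pickle.dump(c,open("scene13.pkl","wb"))
cv2.imwrite("pics/scene13z.png",cv2.resize(c["color"][110:220,310:420],None,fx=5,fy=5,interpolation=2))
E
```

```text
[521.86675509 154.77683083 224.79234403] [-9.41009245e-05  9.88238539e-01  1.52920145e-01 -1.00422531e-04] [ 0.06013129  0.33979006 -0.44701213] [0.06653142 0.03660698 0.03465683] 14.1833
shelf slope x,y deg [-0.01539412  0.05949541] z0 72.20809943069277 | platetop back y -4.685329306299543 12.213380780436964 shelf front y 44.01601400098384 tab y [-4.93631257  4.26779379]
shelf slope x,y deg [0.03886326 0.1212002 ] z0 70.75215623070066 | platetop back y -5.164554795723573 10.781570515515856 shelf front y 43.74804142565162 tab y [-5.03481625  4.16654607]
rail top y rel TCP (stand axes) [ 0.65725801 15.29833488] 1589 z 214.78841167984933
```

View pics/w13.png

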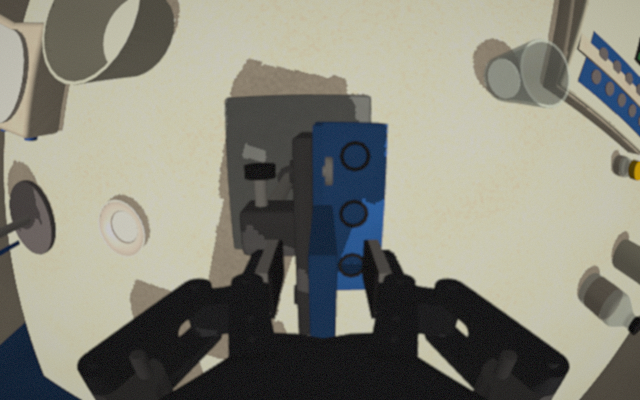

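View pics/scene13z.png

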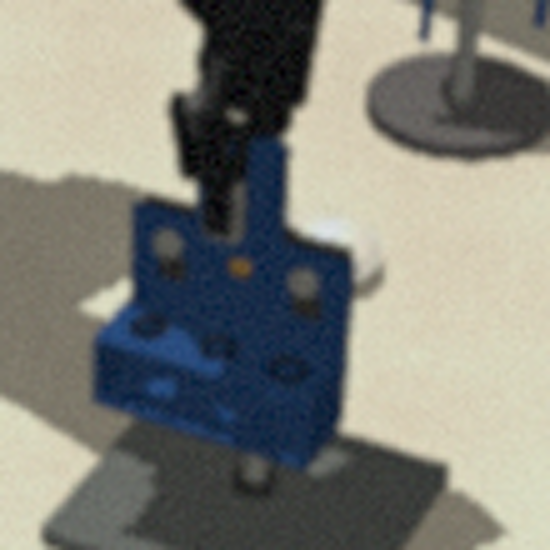

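Request:
carry_out(plan=[[50,[0,0,0],[0,0,0]],[50,[0,0,-6],[0,0,0]],[50,[0,0,-15],[0,0,0]],[50,[0,0,-25],[0,0,0]],[50,[0,0,-30],[0,0,0]],[50,[0,0,-25],[0,0,0]],[50,[0,10,-10],[0,0,0]],[50,[0,0,0],[0,0,0]],[50,[0,0,0],[0,0,0]]])

```text
time_s: 15.03
eef_pos: [525.0, 144.6, 335.0]
ee_rot: [-0.0, 0.988, 0.152, -0.0]
force: [0.5, 0.1, -0.3]
grip_width: 0.585
```

Run:
```python
from h import *
from rig import ctrl
c=snapw("w14"); print(c["s"]["eef_pos"],c["s"]["force"],c["s"]["time_s"])
W=wcloud(c); im=c["color"].astype(int); bl=(im[...,0]-im[...,2]>30)&(c["range_z"]>0)
p=W[bl]; p=p[np.linalg.norm(p[:,:2]-[525,150],axis=1)<90]
ex=np.array([.9538,.3004]); ey=np.array([-.3004,.9538])
for n,lo,hi in (("tabtop",270,277),("platetop",211,217),("shelf",150,157)):
    k=p[(p[:,2]>lo)&(p[:,2]<hi)]; print(n,len(k),np.median(k[:,2]),np.percentile(k[:,:2]@ex-543.4,[.5,99.5]),np.percentile(k[:,:2]@ey+3.45,[1,99]))
s=ctrl.capture("scene"); a=np.vstack([cv2.resize(s["color"][110:220,310:420],None,fx=5,fy=5,interpolation=2)])
cv2.imwrite("pics/s14z.png",a); cv2.imwrite("pics/s14.png",s["color"])
```

```text
[524.97697084 144.62486744 334.99039003] [ 0.4525616   0.06025287 -0.34982114] 15.0333
tabtop 927 273.8065614677626 [-23.12097087  25.53122774] [-10.13277065  -0.55879521]
platetop 307 213.9895083660591 [-61.29947441  65.61592418] [-10.19715264   0.36286104]
shelf 3671 153.8967023586692 [-62.38859477  65.42821639] [-49.1941925   -5.79378785]
```

View pics/s14z.png

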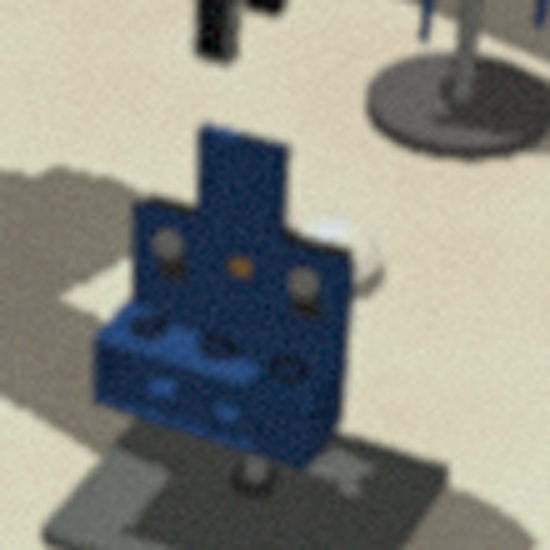

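View pics/w14.png

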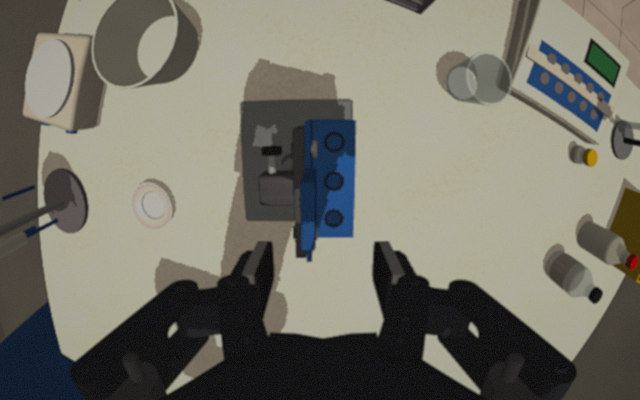

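View pics/s14.png

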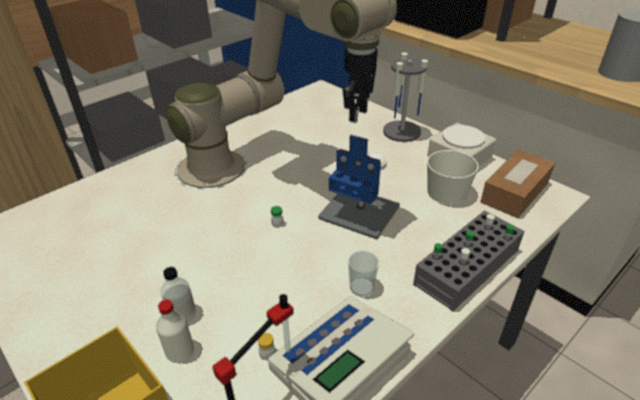

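```bash
python3 -c "
from rig import ctrl
print(ctrl.finish_job())"
```

```text
the job is handed in; nothing more can be done
None
```

The electrode holder is hung on the stand and released, and I handed the job in at about 15 s. No verdict was reported.

**What I did:**
- I pinched the holder by its tab and measured the rail with the wrist camera. The rail's top edge is at about 215 mm, so the pin axes are at about 197 mm.
- I brought both keyholes over the pin heads and eased the plate towards the rail until the catch was pressed in, with about 6–8 N of push.
- I slid the holder down about 18 mm until it stopped on the pins, pressing with at most about 11 N, then opened the fingers and backed off.

**Last checks:**
- **Home on the pins:** the plate's top edge is about 0.9 mm below the rail's top edge (1 mm nominal). Both pins sit in their slots.
- **Square and flat:** the holder is level and flat against the rail to within about 0.5 mm. Its x position reads 0.5–2 mm off the rail's middle, depending on which edge I use; the limit is 4 mm.
- **Catch:** I could only check this indirectly. Before I let go, the push against the rail fell to about 0 N when I eased off, and a pressed catch would have kept pushing with at least 4 N. The brass plunger shows in the plate's opening.
- **Robot clear, bench undisturbed:** the gripper is about 60 mm above the tab and reads no force. The other items look undisturbed in the pictures, though I did not measure their positions.

No check failed.

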